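# Slide the induction chamber shut and drop its latch

## Task

Shut and latch the clear anaesthesia chamber: lift the steel latch bar by its red T-handle so that its nose passes over the yellow keeper, slide the lid fully home, and let the bar drop all the way into the keeper's notch. Let go of it, and do not knock or shift the bottles, canisters and other loose things standing around.

Things in the scene. Friction and masses are not known exactly. Their poses are not given: they have to be found in the camera images.
- chamber: Clear acrylic chamber fixed to the steel table, 240 (own x) x 140 (own y) mm, rim 120 mm high, aluminium runners along its long sides up to 128 mm. Origin: centre of its underside, on the table. Its +x axis points along its length to the end with the yellow keeper: the lid closes towards +x, opens towards -x. It stays put; its place and yaw differ each time.
- lid (a joint): Opening of the white sliding lid, m: 0 = fully shut against its stop, grows as it slides towards the chamber's -x, to 0.13 at most; starts at 0.05 to 0.11. Plate 240 x 138 x 8 mm, 0.5 kg, top 128 mm above the table, about 1.5 N of sliding friction, stays where left. Open, it overhangs the -x end. The latch bar is pivoted on it and travels with it.
- latch (a joint): Angle of the latch bar, rad: 0 = level on its stop (both hanging free and dropped in the notch), grows as its free end is lifted, to 0.9; falls back by its weight (about 0.28 kg). Steel bar 14 wide, 12 mm high, along the chamber's x on the lid's centre line. Pivot: on the lid, 158 mm above the table, at chamber x = -0.020 - (joint lid) m; free end towards +x.
- latch_handle (a point): Centre of the red crossbar of the T-handle on the latch bar: round, 18 mm diameter, 80 mm long, level, along the chamber's y, on a 12 mm square stem. 110 mm from the pivot towards +x and 45 mm above it: 203 mm above the table while the bar is level (bar's top at 164 mm). Free all round: can be pinched from above, fingers closing along the chamber's x.
- latch_nose (a point): Centre of the underside of the nose that hangs from the free end of the latch bar, 170 mm from the pivot towards +x and 34 mm below it: 124 mm above the table when the bar is level. The nose is 12 mm long (x) and 14 mm wide.
- keeper_notch (a point): Middle of the notch's mouth in the yellow keeper, 146 mm above the table, at chamber x = 0.149, y = 0. Notch 22 mm wide along x, 24 mm deep, between two teeth 14 mm thick (x), 44 mm wide, tops at 146 mm. The blunt near tooth stops a lowered nose with the lid about 30 mm from shut; to pass, the nose must rise 22 mm (0.13 rad). Lid fully shut: nose over the notch's middle.
- bottle: Amber glass bottle with white cap, 60 mm diameter, 135 mm high, standing on the table beside the chamber. Origin: centre of its underside.
- canister: Blue charcoal filter canister with white band and black top, 72 mm diameter, 121 mm high, standing on the table at the other side of the chamber. Origin: centre of its underside.
- canister_spare: Another such blue canister, on the table to the robot's right. Origin: centre of its underside.
- carton: Grey carton with red stripes, 70 x 120 x 70 mm, on the table to the right. Origin: centre of its underside.
- bowl: Steel bowl, 130 mm across, 50 mm high, on the table to the left. Origin: centre of its underside.
- spanner: Steel spanner, 170 mm long, lying on the table to the left.
- jar: White jar with blue cap, 64 mm diameter, 90 mm high, on the table to the left. Origin: centre of its underside.

How it is judged:
By the outcome, as a careful person would: the job done as asked, in the order asked, and still so for the second after the job is handed in, with the robot touching nothing.
It also fails if it takes over 35 s, if anything falls off the work surface, if the arm or the gripper's body presses on something with over 40 N, if the wrist force passes 120 N, or if a joint passes its speed limit or range.

## Robot

A 7-joint arm with a two-finger parallel gripper is mounted at the origin on the work surface. World frame = base frame: x ahead of the robot, y to its left, z up, the work surface at z = 0. Lengths are in m, angles in rad, forces in N, time in s.
With the tool pointing down it reaches from about 0.35 to 0.9 m from the base axis. Payload 19.9 kg.
Tool frame: the origin (TCP) lies at the very end of the fingers, on their centre line; the grasp point (between the pads) lies bot.grasp_offset behind it (bot.grasp_offset is the distance from the TCP to the grasp point, in m); z points along the fingers, y is the line along which they close (so a half turn about z gives the same grasp; the last joint's range is limited). The gripper opens to 94 mm and grips with 3 to 60 N. Pads are 16 mm wide; open, the fingers measure 119 mm over their backs; the gripper's body (75 mm by 177 mm) begins 78 mm behind the grasp point.
Start: joints at [1.119, 0.417, -0.01, 1.614, 0.005, 1.111, -0.053], TCP at [0.25, -0.573, 0.205] pointing down, gripper open.
Joint ranges: [-2.81, 2.81], [-0.39, 2.02], [-1.27, 1.25], [0.06, 2.57], [-1.19, 4.33], [0.19, 2], [-2.82, 2.82]. Speed limits (rad/s): [1.89, 1.89, 2.39, 2.39, 3.01, 3.01, 3.01].

## Interface

Orientations are given as a unit quaternion [x, y, z, w].
In Python, from bench import bot, eyes, workorder gives the robot as it stands (bot), with the cameras (eyes) and the job (workorder).
- The arm moves only by the tool drive_effector, called after "Call:" by a JSON object that holds its "op" and its "data". Schema: {"type":"object","properties":{"rows":{"type":"array","items":{"type":"array","items":{"type":"array","items":{"type":"number"},"minItems":6,"maxItems":6},"minItems":1,"maxItems":10},"minItems":1,"maxItems":1},"jaw":{"type":"number"},"only":{"type":"string"},"quiet":{"type":"boolean"},"lines":{"type":"string"}},"required":["rows"],"additionalProperties":false}. rows is a list that holds a single list of rows (three levels of brackets), with 1 to 10 rows, each of 6 numbers: dx, dy, dz in cm, then a rotation vector rx, ry, rz in units of 0.25 rad; each row is the pose to reach, as a shift and turn from the pose commanded when the call began, along the tool's axes at that moment; what a row does not reach only later rows make up. A row lasts 1/8 s, in which the tool goes at most 0.0625 m and 0.188 rad, less where a joint would pass 70% of its speed; a pose out of reach is approached as far as the arm can. jaw is the opening from 0.0 (shut) to 1.0 (fully open), set as the call begins (left out keeps the last). The fingers move at their own pace and stop on an object; the grip force is fixed at half the most. Time passes only in rows, so rows that do not move let the fingers close. The tool returns the time, the measured TCP pose, the force, the opening and the grip force at its end. only (a regular expression) keeps the lines of the reply that match it, lines (a string "A,B") keeps lines A to B, and quiet returns only ok. Input that does not fit is refused with a message, and nothing moves.
- bot.observe(): the state, without advancing time (a new reading comes with each control period).
- eyes.read_camera(name): name is "scene" or "top" or "wrist"; returns the picture (420x560x3 uint8, red, green, blue); there is no depth.
- eyes.camera_params(name): a dict with "vertical_fov" (degrees; the focal length in pixels is half the picture's height over the tangent of half this angle, whatever the lens; pixels are square), "cx", "cy" (the principal point, pixels), "T" (4x4, takes a point from camera to world coordinates). Camera axes: x right, y down, z forward; pixel columns grow to the right and rows downward; lengths in m; the calibration is good to about 2 mm. A picture is of the moment at which its call begins: read the wrist's pose just before it. camera_params takes no time and is no camera call; for the wrist camera it gives the pose at the moment of the call.
- workorder.job_done(): hands the job in; it is judged then, once.
The state is a dict: "t": time; "joint_pos": joint angles; "qd": joint speeds; "effort": joint torques, N m; "tool_pos": TCP position; "eef_rot": TCP orientation; "contact_force": force on the tool from outside, world axes, zero at the start; "torque": the same for the moment, N m; "finger_gap": opening from 0.0 (shut) to 1.0 (fully open); "gripper_force": force on a finger pad.
Only numpy, scipy, OpenCV 4.12 (cv2) and the standard library are available. Lean on these libraries where they do the work, as an engineer would, in place of code of your own. Each camera call takes 0.05 s, during which the arm holds its last target. There are 200 camera calls.

## Working session

There is one attempt and no reset: what is moved stays moved. The work goes in short steps, Python scripts to look and compute and a tool call to move; the robot and the scene stay as the last step left them, time stands still between calls to the robot, and variables do not carry over. Pictures are saved under pics/ and viewed, at most 10 in all, crops included, and the job is handed in when it is done.

```bash
ls; mkdir -p pics; python3 - <<'E'
from bench import bot, eyes, workorder
import cv2,numpy as np
for n in ["scene","top"]:
    im=eyes.read_camera(n); cv2.imwrite(f"pics/{n}0.png",im[:,:,::-1]); p=eyes.camera_params(n); print(n,p["vertical_fov"],p["cx"],p["cy"],np.round(p["T"],3).tolist())
print(bot.grasp_offset, bot.observe())
E
```

```text
bench.py
pics
scene 46.4025778122434 279.36638693311676 211.1830847323119 [[-0.137, 0.707, -0.694, 1.674], [0.99, 0.109, -0.084, 0.102], [0.016, -0.699, -0.715, 1.281], [0.0, 0.0, 0.0, 1.0]]
top 56.84689767418498 277.90643997692473 211.12063084838564 [[-0.03, -0.996, 0.079, 0.491], [-1.0, 0.029, -0.007, -0.027], [0.004, -0.079, -0.997, 1.235], [0.0, 0.0, 0.0, 1.0]]
0.0188 {'t': 0.1, 'joint_pos': array([ 1.11852196,  0.41788399, -0.01028477,  1.61410919,  0.00466035,
        1.11069851, -0.05302233]), 'qd': array([ 9.55888802e-04, -3.51467644e-05, -1.72520962e-04, -1.39794610e-03,
        9.34940904e-04,  6.04168904e-05, -3.95766721e-04]), 'effort': array([ 2.16392516e-03, -8.52584553e+01,  6.39747027e-01, -4.26694250e+01,
       -4.89704346e-02,  1.64070743e-02, -4.74062142e-05]), 'tool_pos': array([ 0.24943043, -0.5727021 ,  0.20490883]), 'eef_rot': array([ 9.78986912e-01,  2.03922378e-01, -1.37210979e-04, -5.19740880e-04]), 'contact_force': array([-0.36758231,  0.04637293, -0.71930742]), 'torque': array([ 0.05162874,  0.02419915, -0.01611171]), 'gripper_force': 0.0, 'finger_gap': 0.9986093697084499}
```

View pics/scene0.png

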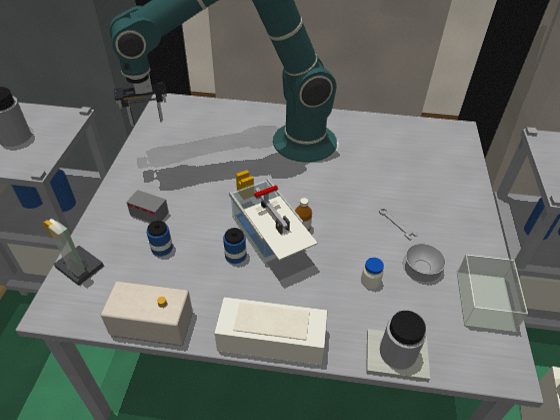

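View pics/top0.png

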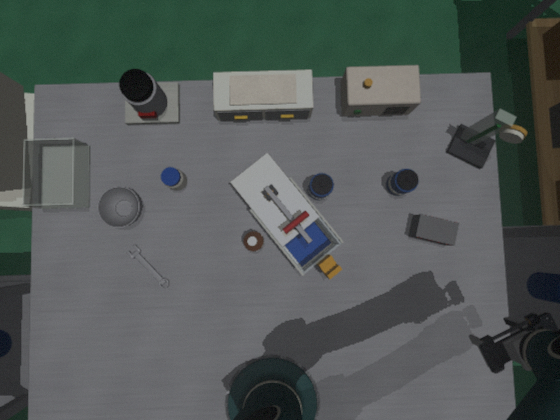

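The scene view shows the chamber mid-table with the handle at about (266,190) and the keeper at (245,180). In the top view the handle is at (295,222), the keeper at (329,266), the bottle at (252,240) and the near canister at (320,185).

```bash
cat > h.py <<'E'
import cv2,numpy as np
from bench import bot, eyes, workorder
def ray(n,uv,p=None):
    p=p or eyes.camera_params(n); f=210/np.tan(np.radians(p["vertical_fov"]/2))
    d=p["T"][:3,:3]@np.array([(uv[0]-p["cx"])/f,(uv[1]-p["cy"])/f,1]); return p["T"][:3,3],d/np.linalg.norm(d)
def plane(n,uv,z,p=None):
    o,d=ray(n,uv,p); return o+d*(z-o[2])/d[2]
def tri(rs):
    A=sum(np.eye(3)-np.outer(d,d) for o,d in rs); b=sum((np.eye(3)-np.outer(d,d))@o for o,d in rs)
    x=np.linalg.solve(A,b); return x,[np.linalg.norm(np.cross(x-o,d)) for o,d in rs]
def blob(im,col,roi):
    x0,y0,x1,y1=roi; hsv=cv2.cvtColor(np.ascontiguousarray(im),cv2.COLOR_RGB2HSV).astype(int); h,s,v=hsv[...,0],hsv[...,1],hsv[...,2]
    m={"red":((h<8)|(h>172))&(s>130)&(v>60),"yel":(h>14)&(h<32)&(s>130)&(v>80),"white":(s<40)&(v>165)}[col]
    k=np.zeros(m.shape,np.uint8); k[y0:y1,x0:x1]=m[y0:y1,x0:x1]
    c=max(cv2.findContours(k,cv2.RETR_EXTERNAL,cv2.CHAIN_APPROX_NONE)[0],key=cv2.contourArea); 
    return c,cv2.minAreaRect(c)
E
python3 - <<'E'
from h import *
R={"scene":{"red":(240,175,290,205),"yel":(230,165,262,195)},"top":{"red":(270,200,320,245),"yel":(310,250,350,285)}}
rs={"red":[],"yel":[]}
for n in R:
    im=eyes.read_camera(n)
    for c in R[n]:
        ct,r=blob(im,c,R[n][c]); print(n,c,r); rs[c].append(ray(n,r[0]))
        if n=="top" and c=="red":
            b=cv2.boxPoints(r); print(np.round([plane(n,q,.207)[:2] for q in b],4).tolist())
        if n=="top" and c=="yel":
            b=cv2.boxPoints(r); print(np.round([plane(n,q,.146)[:2] for q in b],4).tolist())
    if n=="top":
        ct,r=blob(im,"white",(225,148,340,280)); hull=cv2.approxPolyDP(cv2.convexHull(ct),4,True)[:,0]
        print("lid",[(q.tolist(),np.round(plane(n,q,.128)[:2],3).tolist()) for q in hull])
for c in rs: print(c,tri(rs[c]))
big=cv2.resize(im[140:290,215:355],None,fx=4,fy=4,interpolation=cv2.INTER_CUBIC); cv2.imwrite("pics/c1.png",big[:,:,::-1])
E
```

```text
scene red ((265.4588928222656, 190.89041137695312), (5.032769680023193, 24.344558715820312), 69.44395446777344)
scene yel ((243.4000244140625, 179.20001220703125), (15.81138801574707, 18.341209411621094), 71.56504821777344)
top red ((295.5658874511719, 221.6964874267578), (4.8022050857543945, 28.425172805786133), 50.90614700317383)
[[0.5251, -0.0463], [0.5709, -0.1064], [0.5608, -0.1141], [0.515, -0.054]]
top yel ((329.5198059082031, 266.8019714355469), (18.082456588745117, 15.971662521362305), 50.710594177246094)
[[0.4238, -0.1406], [0.4508, -0.1762], [0.4111, -0.2066], [0.3843, -0.171]]Traceback (most recent call last):
  File "<stdin>", line 13, in <module>
  File "h.py", line 15, in blob
    c=max(cv2.findContours(k,cv2.RETR_EXTERNAL,cv2.CHAIN_APPROX_NONE)[0],key=cv2.contourArea);
ValueError: max() iterable argument is empty
```

```bash
python3 - <<'E'
from h import *
from scipy.spatial.transform import Rotation as Ro
R={"scene":{"red":(240,175,290,205),"yel":(230,165,262,195)},"top":{"red":(270,200,320,245),"yel":(310,250,350,285)}}
rs={"red":[],"yel":[]}
for n in R:
    im=eyes.read_camera(n)
    for c in R[n]: rs[c].append(ray(n,blob(im,c,R[n][c])[1][0]))
for c in rs: print(c,tri(rs[c]))
H=tri(rs["red"])[0]
o=bot.observe(); q=Ro.from_quat(o["eef_rot"]); g=q.as_matrix()
t=np.array([H[0],H[1],.33]); print("to hover .33, tool axes:",g.T@(t-o["tool_pos"]))
print("y-axis world angle",np.degrees(np.arctan2(g[1,1],g[0,1])))
print("wrist cam rel tool",np.round(g.T@(eyes.camera_params("wrist")["T"][:3,3]-o["tool_pos"]),3), np.round(g.T@eyes.camera_params("wrist")["T"][:3,:3],2).tolist())
E
```

```text
red (array([ 0.54338529, -0.08115465,  0.20207928]), [np.float64(0.0008845780475498015), np.float64(0.0008845780475498654)])
yel (array([ 0.41633726, -0.17864924,  0.12580863]), [np.float64(0.0023117226814568796), np.float64(0.002311722681456902)])
to hover .33, tool axes: [ 0.46576684 -0.33352486 -0.1246369 ]
y-axis world angle -66.4635514531946
wrist cam rel tool [ 0.077 -0.    -0.179] [[0.0, -0.96, -0.27], [1.0, 0.0, 0.0], [-0.0, -0.27, 0.96]]
```

The rows are not in the units I measure in: shifts go in cm and turns go in units of 0.25 rad. I convert before sending: -0.3 m is -30, 0.466 m is 46.6, -1.81 rad is -7.24.

Call:
{"op": "drive_effector", "data": {"rows": [[[4, -3, -4, 0, 0, -0.72], [9, -7, -9, 0, 0, -1.44], [13, -10, -12, 0, 0, -2.16], [18, -13, -12.5, 0, 0, -2.88], [22, -16, -12.5, 0, 0, -3.6], [27, -19.5, -12.5, 0, 0, -4.32], [31, -22.5, -12.5, 0, 0, -5.04], [36, -26, -12.5, 0, 0, -5.76], [42, -30, -12.5, 0, 0, -6.48], [46.6, -33.3, -12.5, 0, 0, -7.24]]], "jaw": 1.0}}

```text
t: 1.55
tool_pos: [0.5427, -0.0831, 0.3307]
eef_rot: [0.443, 0.897, -0.0, 0.0]
contact_force: [0.9, -1.4, -0.2]
finger_gap: 1.0
gripper_force: 0.0
```

```bash
python3 - <<'E'
from h import *
p=eyes.camera_params("wrist"); im=eyes.read_camera("wrist"); print(p["vertical_fov"],p["cx"],p["cy"])
cv2.imwrite("pics/w1.png",im[:,:,::-1])
E
```

```text
70.65995772979738 278.50519019274293 215.1111586454635
```

View pics/w1.png

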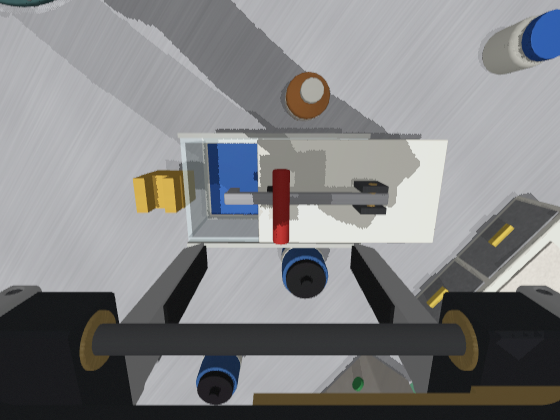

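The wrist view shows the handle crossbar at (281,205), the bar along row ~198 with its free end at (228,198), and the keeper at (160,192). The jaw is roughly aligned with the bar.

```bash
python3 - <<'E'
from h import *
from scipy.spatial.transform import Rotation as Ro
o=bot.observe(); p=eyes.camera_params("wrist"); im=eyes.read_camera("wrist")
ct,r=blob(im,"red",(260,160,300,250)); print(r)
W=ray("wrist",r[0],p)
rs=[W,ray("top",blob(eyes.read_camera("top"),"red",(270,200,320,245))[1][0]) ,ray("scene",blob(eyes.read_camera("scene"),"red",(240,175,290,205))[1][0])]
H,e=tri(rs); print("handle 3-view",H,e)
b=cv2.boxPoints(r); b=b[np.argsort(b[:,1])]
e1=plane("wrist",b[:2].mean(0),.203,p); e2=plane("wrist",b[2:].mean(0),.203,p); d=e2-e1
print("crossbar ends",e1,e2,np.linalg.norm(d),"yaw",np.degrees(np.arctan2(d[0],-d[1]))%360-360, np.degrees(np.arctan2(-d[0],d[1]))%360-360)
print("centre@.203",(e1+e2)/2)
ct,ry=blob(im,"yel",(120,150,200,230)); print("yel",ry); hull=cv2.approxPolyDP(ct,2,True)[:,0]
th=np.radians(-142.8); X=np.array([np.cos(th),np.sin(th)]);Y=np.array([-X[1],X[0]]); C=((e1+e2)/2)[:2]
for q in hull:
    w=plane("wrist",q,.146,p)[:2]-C; print(q,"rel handle x,y",round(w@X,4),round(w@Y,4))
g=Ro.from_quat(o["eef_rot"]).as_matrix(); print("y ang",np.degrees(np.arctan2(g[1,1],g[0,1])))
t=np.array([C[0],C[1],.203-bot.grasp_offset]); print("tool delta to grasp",g.T@(t-o["tool_pos"]))
cv2.imwrite("pics/w1c.png",cv2.resize(im[140:250,120:300],None,fx=4,fy=4,interpolation=cv2.INTER_CUBIC)[:,:,::-1])
E
```

```text
((274.0, 210.5), (73.0, 16.0), 90.0)Traceback (most recent call last):
  File "<stdin>", line 6, in <module>
  File "h.py", line 15, in blob
    c=max(cv2.findContours(k,cv2.RETR_EXTERNAL,cv2.CHAIN_APPROX_NONE)[0],key=cv2.contourArea);
ValueError: max() iterable argument is empty
```

```bash
cat > m.py <<'E'
from h import *
from scipy.spatial.transform import Rotation as Ro
eyes.read_camera("wrist"); o=bot.observe(); p=eyes.camera_params("wrist"); im=eyes.read_camera("wrist"); print(o["tool_pos"])
ct,r=blob(im,"red",(250,150,310,260)); print(r)
H,e=tri([ray("wrist",r[0],p),(lambda o,d:(o,d))(*ray("top",(295.57,221.7))),ray("scene",(265.46,190.89))]); print("handle 3-view",H,e)
b=cv2.boxPoints(r); b=b[np.argsort(b[:,1])]
e1=plane("wrist",b[:2].mean(0),.203,p); e2=plane("wrist",b[2:].mean(0),.203,p); d=e1-e2
print("crossbar",e1,e2,np.linalg.norm(d),"perp angle",np.degrees(np.arctan2(d[1],d[0]))+90)
ct,ry=blob(im,"yel",(110,140,205,240)); hull=cv2.approxPolyDP(ct,2,True)[:,0]
th=np.radians(-142.8); X=np.array([np.cos(th),np.sin(th)]);Y=np.array([-X[1],X[0]]); C=((e1+e2)/2)[:2]; print("C",C)
for q in hull:
    w=plane("wrist",q,.146,p)[:2]-C; print(q,"rel handle x,y",round(w@X,4),round(w@Y,4))
g=Ro.from_quat(o["eef_rot"]).as_matrix(); print("y ang",np.degrees(np.arctan2(g[1,1],g[0,1])))
t=np.array([C[0],C[1],.203-bot.grasp_offset]); print("tool delta to grasp",g.T@(t-o["tool_pos"]))
cv2.imwrite("pics/w1c.png",cv2.resize(im[140:250,110:300],None,fx=4,fy=4,interpolation=cv2.INTER_CUBIC)[:,:,::-1])
E
python3 m.py
```

```text
[ 0.5420828  -0.08403069  0.33014977]
((282.0, 206.0), (74.0, 16.0), 90.0)
handle 3-view [ 0.54290077 -0.08070201  0.20131789] [np.float64(0.0011822788697955125), np.float64(0.00039394381238522263), np.float64(0.0014448282114458263)]
crossbar [ 0.51862439 -0.04815223  0.203     ] [ 0.56774879 -0.11247175  0.203     ] 0.08093335418965328 perp angle 217.37098509290007
C [ 0.54318659 -0.08031199]
[182 171] rel handle x,y 0.1216 -0.0315
[158 171] rel handle x,y 0.1509 -0.0315
[134 179] rel handle x,y 0.1815 -0.0217
[138 212] rel handle x,y 0.1818 0.0203
[148 212] rel handle x,y 0.1692 0.0203
[155 207] rel handle x,y 0.1596 0.0138
[165 207] rel handle x,y 0.1469 0.0138
[167 212] rel handle x,y 0.1451 0.0203
[176 212] rel handle x,y 0.1337 0.0203
[184 207] rel handle x,y 0.123 0.0138
y ang 37.175436581216694
tool delta to grasp [0.0021996  0.0031531  0.14595069]
```

View pics/w1c.png

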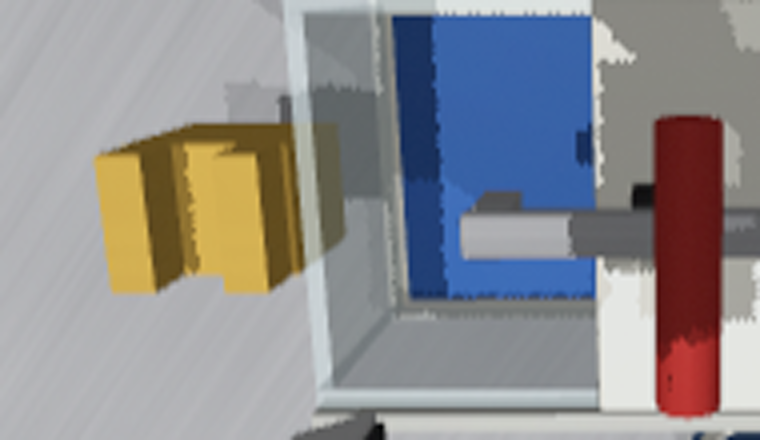

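The crop shows the keeper teeth: far top at about (135,225) and near top at about (245,225) in the crop. The bar's end is at (465,235) in the crop, in line with the notch. The lid is about 98 mm open.

To row units: 0.146 m is 14.6, 0.003 m is 0.3.

Call:
{"op": "drive_effector", "data": {"rows": [[[0.2, 0.3, 5, 0, 0, 0], [0.2, 0.3, 9, 0, 0, 0], [0.2, 0.3, 12.5, 0, 0, 0], [0.2, 0.3, 14.6, 0, 0, 0], [0.2, 0.3, 14.6, 0, 0, 0], [0.2, 0.3, 14.6, 0, 0, 0]]], "jaw": 1.0}}

```text
t: 2.55
tool_pos: [0.5434, -0.0822, 0.1855]
eef_rot: [0.446, 0.895, 0.0, 0.001]
contact_force: [-0.5, -1.0, 0.5]
finger_gap: 1.001
gripper_force: 0.0
```

Call:
{"op": "drive_effector", "data": {"rows": [[[0, 0, 0, 0, 0, 0], [0, 0, 0, 0, 0, 0], [0, 0, 0, 0, 0, 0], [0, 0, 0, 0, 0, 0], [0, 0, 0, 0, 0, 0], [0, 0, 0, 0, 0, 0], [0, 0, 0, 0, 0, 0], [0, 0, 0, 0, 0, 0]]], "jaw": 0.0}}

```text
t: 3.55
tool_pos: [0.5432, -0.0813, 0.1845]
eef_rot: [0.445, 0.895, 0.0, 0.0]
contact_force: [-5.4, -3.0, 1.7]
finger_gap: 0.187
gripper_force: 18.7
```

To row units: 0.0094 m is 0.94, -0.0245 m is -2.45, 0.24 rad is 0.96.

Call:
{"op": "drive_effector", "data": {"rows": [[[0, 0.2, -0.6, 0.24, 0, 0], [0, 0.43, -1.24, 0.48, 0, 0], [0, 0.69, -1.87, 0.72, 0, 0], [0, 0.94, -2.45, 0.96, 0, 0], [0, 0.94, -2.45, 0.96, 0, 0], [0, 0.94, -2.45, 0.96, 0, 0]]], "jaw": 0.0}}

```text
t: 4.3
tool_pos: [0.5505, -0.0757, 0.2086]
eef_rot: [0.442, 0.889, -0.107, -0.053]
contact_force: [0.9, -0.1, -2.8]
finger_gap: 0.185
gripper_force: 30.0
```

```bash
python3 - <<'E'
from h import *
im=eyes.read_camera("scene")
cv2.imwrite("pics/s2.png",cv2.resize(im[150:270,200:340],None,fx=4,fy=4,interpolation=cv2.INTER_CUBIC)[:,:,::-1])
E
```

```text
(no output)
```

View pics/s2.png

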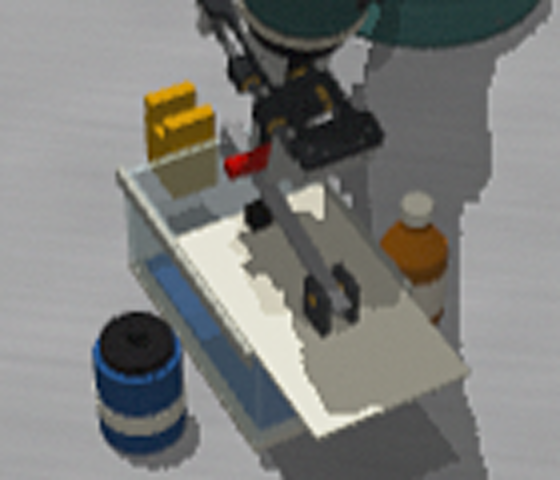

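The handle is gripped at about (247,160) in the crop, the bar is raised, and the lid is still open. Next I slide it level.

Call:
{"op": "drive_effector", "data": {"rows": [[[0, -1.4, 0.34, 0, 0, 0], [0, -3, 0.73, 0, 0, 0], [0, -4.6, 1.13, 0, 0, 0], [0, -6.2, 1.52, 0, 0, 0], [0, -7.6, 1.86, 0, 0, 0], [0, -8.4, 2.06, 0, 0, 0], [0, -8.4, 2.06, 0, 0, 0], [0, -8.4, 2.06, 0, 0, 0]]], "jaw": 0.0}}

```text
t: 5.35
tool_pos: [0.4818, -0.1279, 0.209]
eef_rot: [0.442, 0.889, -0.107, -0.053]
contact_force: [0.2, -2.7, -0.2]
finger_gap: 0.185
gripper_force: 30.0
```

To row units: -0.011 m is -1.1, -0.009 m is -0.9.

Call:
{"op": "drive_effector", "data": {"rows": [[[0, -0.3, 0.07, 0, 0, 0], [0, -0.6, 0.15, 0, 0, 0], [0, -0.9, 0.22, 0, 0, 0], [0, -1.1, 0.27, 0, 0, 0], [0, -1.1, 0.27, 0, 0, 0], [0, -1.1, 0.27, 0, 0, 0]]], "jaw": 0.0}}

```text
t: 6.1
tool_pos: [0.4724, -0.1349, 0.209]
eef_rot: [0.442, 0.889, -0.107, -0.053]
contact_force: [2.0, -4.4, -0.8]
finger_gap: 0.184
gripper_force: 30.0
```

Call:
{"op": "drive_effector", "data": {"rows": [[[0, -0.15, 0.04, 0, 0, 0], [0, -0.3, 0.07, 0, 0, 0], [0, -0.3, 0.07, 0, 0, 0]]], "jaw": 0.0}}

```text
t: 6.48
tool_pos: [0.472, -0.1352, 0.2087]
eef_rot: [0.442, 0.889, -0.105, -0.052]
contact_force: [16.0, 2.6, -11.9]
finger_gap: 0.182
gripper_force: 30.0
```

The lid is at its stop: total travel 98 mm, and the force rose. I lower the bar along its arc with a slight push kept on.

Call:
{"op": "drive_effector", "data": {"rows": [[[0, 0.1, 0.3, -0.12, 0, 0], [0, 0.05, 0.6, -0.24, 0, 0], [0, -0.05, 1.25, -0.48, 0, 0], [0, -0.13, 1.94, -0.72, 0, 0], [0, -0.18, 2.4, -0.9, 0, 0], [0, -0.18, 2.45, -0.92, 0, 0], [0, -0.18, 2.45, -0.92, 0, 0]]], "jaw": 0.0}}

```text
t: 7.35
tool_pos: [0.4655, -0.1402, 0.1858]
eef_rot: [0.445, 0.896, -0.003, -0.001]
contact_force: [13.8, 1.7, -9.0]
finger_gap: 0.184
gripper_force: 30.0
```

Call:
{"op": "drive_effector", "data": {"rows": [[[0, 0, 0, 0, 0, 0], [0, 0, 0, 0, 0, 0], [0, 0, 0, 0, 0, 0], [0, 0, 0, 0, 0, 0], [0, 0, 0, 0, 0, 0], [0, 0, 0, 0, 0, 0]]], "jaw": 0.8}}

```text
t: 8.1
tool_pos: [0.4641, -0.1411, 0.1855]
eef_rot: [0.445, 0.895, -0.004, -0.002]
contact_force: [-0.0, 0.5, -0.4]
finger_gap: 0.78
gripper_force: 0.0
```

Call:
{"op": "drive_effector", "data": {"rows": [[[0, 0, -3, 0, 0, 0], [0, 0, -6, 0, 0, 0], [0, 0, -10, 0, 0, 0], [0, 0, -14.5, 0, 0, 0], [0, 0, -14.5, 0, 0, 0], [0, 0, -14.5, 0, 0, 0]]], "jaw": 0.8}}

```text
t: 8.85
tool_pos: [0.465, -0.1403, 0.33]
eef_rot: [0.445, 0.895, -0.005, -0.003]
contact_force: [0.8, 0.3, -0.7]
finger_gap: 0.799
gripper_force: 0.0
```

```bash
python3 - <<'E'
from h import *
eyes.read_camera("wrist"); p=eyes.camera_params("wrist"); im=eyes.read_camera("wrist")
cv2.imwrite("pics/w3.png",im[:,:,::-1])
im=eyes.read_camera("scene")
cv2.imwrite("pics/s3.png",cv2.resize(im[130:270,180:340],None,fx=4,fy=4,interpolation=cv2.INTER_CUBIC)[:,:,::-1])
E
```

```text
(no output)
```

View pics/w3.png

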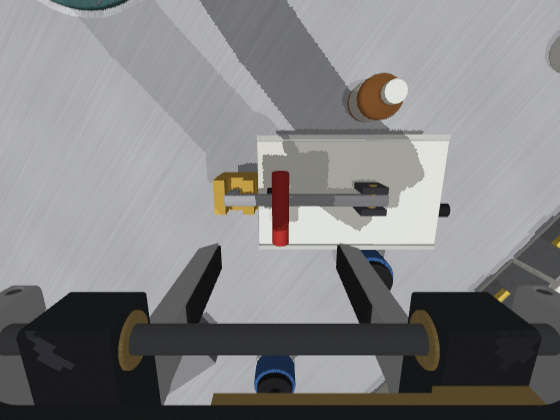

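View pics/s3.png

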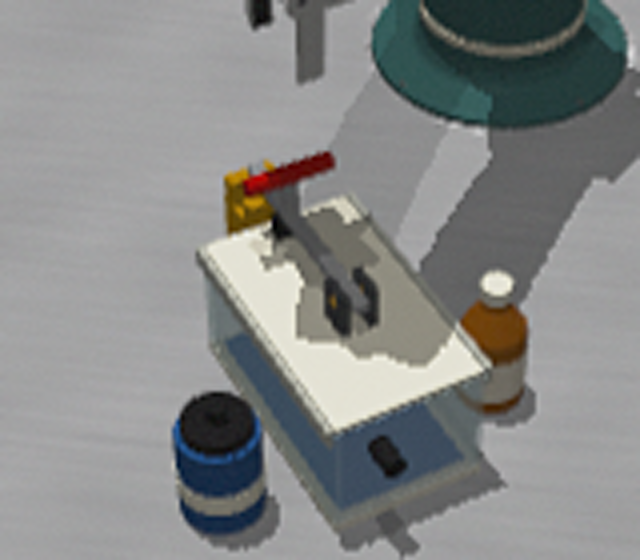

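The wrist view shows the lid covering the chamber and the bar's nose in the keeper at (225,200). The scene crop agrees, with the bottle and canister undisturbed. I check the handle's height, then hand in.

```bash
python3 - <<'E'
from h import *
p=eyes.camera_params("wrist"); im=eyes.read_camera("wrist")
w=ray("wrist",blob(im,"red",(250,150,310,260))[1][0],p)
s=ray("scene",blob(eyes.read_camera("scene"),"red",(230,155,275,190))[1][0])
H,e=tri([w,s]); print("handle",H,e)
th=np.radians(-142.7); print("moved along x",(H[:2]-[.5432,-.0805])@[np.cos(th),np.sin(th)])
E
```

```text
handle [ 0.46404652 -0.14082607  0.19981243] [np.float64(0.0011099525171579707), np.float64(0.001109952517157958)]
moved along x 0.09952139767498477
```

The handle is at its level height, about 0.20 m, and it has travelled the full 98–99 mm.

```bash
python3 -c "
from bench import bot, eyes, workorder
print(workorder.job_done())"
```

```text
the job is handed in; nothing more can be done
None
```

The chamber is shut and latched and I have handed the job in: the lid is against its stop, the bar is level in the keeper's notch, the gripper is clear, and the bottle and canister beside the chamber look undisturbed.

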